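# Wake the microscope: lamp, stage, camera

## Task

Switch on the microscope's three boxes in their start-up order: with a fingertip, slowly and gently (a knock or a hard shove damages the keys) press in the round key of the finned lamp supply, then the long bar key of the stage console (not its small round park key), then the square key of the camera unit. Press each one down until it is right in (it stays in by itself), and never lift or shove the boxes. Leave everything else on the bench where it stands and finish with the hand clear.

Things in the scene. Friction and masses are not known exactly. Their poses are not given: they have to be found in the camera images.
- lamp_unit: lamp supply: grey metal box 150 x 100 x 75 mm (x, y, z) with dark cooling fins along both long sides (116 mm over the fins) and a round black light port, 44 mm across, standing 22 mm out of its +x end. Its only key is round, 36 mm across, on top, 35 mm towards -x from the middle. Stands loose on rubber feet, 0.5 to 1 kg; origin at the centre of its underside, own z up
- lamp_key_top (a point): lamp supply's round key (36 mm across), centre of the key's flat top; it goes down with the key. With the key out it is 14 mm above the case top and 89 mm above the table; at (-35, 0, 89) mm in the lamp supply's frame
- lamp_key (a joint): how far the lamp supply's round key is pressed in; 0 = out, 0.009 m = fully in, starts at 0 to 0.001, in beyond 0.006. Slides down against 3 N of friction and stays where left. Past the stop at 9 mm its cap gives 4 mm more on a spring (4.5 to 10.5 N, comes back), then it is hard. 20 mm/s is gentle; 50 mm/s, or more than 25 N, is too rough
- stage_console: stage console: low dark box 120 x 160 x 45 mm (x, y, z) with two keys and a joystick on top. The joystick, 22 mm across its knob and 90 mm above the table at its tip, is at (35, -45) mm in the console's frame; the long bar key at (-30, 35) mm, the small round park key at (-30, -50) mm. Stands loose on rubber feet, 0.5 to 1 kg; origin at the centre of its underside, own z up
- bar_key_top (a point): stage console's long bar key (18 mm along the console's x, 50 mm along its y), centre of the key's flat top; it goes down with the key. With the key out it is 14 mm above the case top and 59 mm above the table; at (-30, 35, 59) mm in the console's frame
- bar_key (a joint): how far the stage console's long bar key is pressed in; 0 = out, 0.009 m = fully in, starts at 0 to 0.001, in beyond 0.006. Slides down against 3 N of friction and stays where left. Past the stop at 9 mm its cap gives 4 mm more on a spring (4.5 to 10.5 N, comes back), then it is hard. 20 mm/s is gentle; 50 mm/s, or more than 25 N, is too rough
- park_key (a joint): how far the stage console's small round park key (22 mm across, 14 mm proud of the case) is pressed in; same travel and feel as the others. Must stay out: beyond 3 mm counts as pressed
- camera_unit: camera unit: ivory box 100 x 100 x 60 mm (x, y, z) with dark louvres on two sides, two steel sockets standing 8 mm out of its +x side, and one square key on top. Stands loose on rubber feet, 0.5 to 1 kg; origin at the centre of its underside, own z up
- square_key_top (a point): camera unit's square key (26 x 26 mm), centre of the key's flat top; it goes down with the key. With the key out it is 14 mm above the case top and 74 mm above the table; at (12, 0, 74) mm in the camera unit's frame
- square_key (a joint): how far the camera unit's square key is pressed in; 0 = out, 0.009 m = fully in, starts at 0 to 0.001, in beyond 0.006. Slides down against 3 N of friction and stays where left. Past the stop at 9 mm its cap gives 4 mm more on a spring (4.5 to 10.5 N, comes back), then it is hard. 20 mm/s is gentle; 50 mm/s, or more than 25 N, is too rough
- objective: microscope objective lens standing on its thread, steel, 34 mm across, 50 mm tall; loose; origin at the centre of its underside. Not part of the job
- oil_bottle: small amber bottle with a black cap, 32 mm across, 62 mm tall; loose; origin at the centre of its underside. Not part of the job
- eyepiece: black eyepiece standing on its narrow end, 36 mm across, 58 mm tall; loose; origin at the centre of its underside. Not part of the job
- filter_cube: dark filter cube, 36 x 36 x 42 mm, with round glass windows; loose; origin at the centre of its underside. Not part of the job
- slide_box: wooden slide box, 30 x 85 x 32 mm, long along its own y; loose; origin at the centre of its underside. Not part of the job
- dish: small glass dish, 60 mm across, 15 mm tall; loose; origin at the centre of its underside. Not part of the job
- mug: white mug, 80 mm across plus a handle, 90 mm tall; loose; origin at the centre of its underside. Not part of the job
There are look-alikes about, which are no part of the job. Leave any green or purple look-alike of the stage_console alone.

How it is judged:
By the outcome, as a careful person would: the job done as asked, in the order asked, and still so for the second after the job is handed in, with the robot touching nothing.
It also fails if it takes over 53 s, if anything falls off the work surface, if the arm or the gripper's body presses on something with over 40 N, if the wrist force passes 120 N, or if a joint passes its speed limit or range.

## Robot

A 7-joint arm with a two-finger parallel gripper is mounted at the origin on the work surface. World frame = base frame: x ahead of the robot, y to its left, z up, the work surface at z = 0. Lengths are in m, angles in rad, forces in N, time in s.
With the tool pointing down it reaches from about 0.425 to 0.925 m from the base axis. Payload 6.8 kg.
Tool frame: the origin (TCP) lies at the very end of the fingers, on their centre line; the grasp point (between the pads) lies 19 mm behind it; z points along the fingers, y is the line along which they close (so a half turn about z gives the same grasp; the last joint's range is limited). The gripper opens to 85 mm and grips with 20 to 120 N. Pads are 22 mm wide; open, the fingers measure 114 mm over their backs; the gripper's body (76 mm by 85 mm) begins 54 mm behind the grasp point. The pads swing forward as they close: fully open they stand 13 mm farther back than shut.
Start: joints at [-1.34, 0.477, 0.022, 1.555, -0.011, 1.109, -0.083], TCP at [0.224, 0.637, 0.231] pointing down, gripper open.
Joint ranges: [-2.96, 2.96], [-0.34, 2.1], [-1.41, 1.46], [0.24, 2.44], [-1.37, 4.51], [0.17, 1.92], [-2.96, 2.96]. Speed limits (rad/s): [2.39, 2.39, 3.14, 3.14, 3.14, 3.14, 3.14].

## Interface

Orientations are given as a unit quaternion [w, x, y, z].
In Python, from station import telemetry, viewer, job, search_frame, cut_out gives the robot as it stands. The module is installed in compiled form; this text tells all that it offers.
- The arm moves only by the shell command python3 -m crank 'ROWS' [FORCE]. ROWS is JSON, a list of rows, each an object with "delta_rot": the turn, a rotation vector about the tool's x, y, z in degrees, a list of three; "xyz": the shift along the tool's x, y, z in m, a list of three; "fingers": the gripper command: -1 is fully open, 1 is shut, values between are in proportion. In form: [{"delta_rot": [ax, ay, az], "xyz": [dx, dy, dz], "fingers": fingers}, ...]. A call has 1 to 10 rows; each row is the pose to reach, as a shift and turn from the pose commanded when the call began, along the tool's axes at that moment; what a row does not reach only later rows make up. A row lasts 1/10 s, in which the tool goes at most 50 mm and 8.59 degrees, less where a joint would pass 70% of its speed; a pose out of reach is approached as far as the arm can. A call with a gripper value outside its range is refused whole. The fingers move at their own pace and stop on an object; FORCE is the grip in N (left out, the last holds). Time passes only in rows, so rows that repeat a pose let the fingers close. It gives the time, the measured TCP pose, the force, the opening and the grip force at its end, in the units of the state.
- telemetry.get_obs(): the state, without advancing time (a new reading comes with each control period).
- viewer.read_camera(name): name is "scene" or "top"; returns a dict with "img" (384x512x3 uint8, red, green, blue), "fx", "fy", "cx", "cy" (pixels), "k1" (the pictures are not rectified: a ray, as slopes to the right and down, at radius r is drawn at 1 + k1 r^2 times it, then the intrinsics apply), "origin" and "rotation" of the camera in the world. Camera axes: x right, y up, looking along -z (the intrinsics and any distortion apply to the point x, -y, -z); pixel columns grow to the right and rows downward; lengths in m; the calibration is good to about 2 mm. A picture is of the moment at which its call begins. There is no depth.
- job.hand_in(): hands the job in; it is judged then, once.
Trained networks look in the newest picture that a camera, given by its name, has taken for a name from the list of things; names that differ only in an ending like _2 or _b are one class to them, and where a whole thing is asked for, a point or a joint stands for the part that bears it (a point fixed in the world has none). Each returns a list of dicts, best first, with "score" (0 to 1); they miss things now and then, are a little off and sometimes report something else, mostly with a low value. They report only what shows in the picture. A call takes as long as a camera call. They do not tell look-alikes from the thing itself.
- search_frame(camera, thing): "pixel" ([column, row] in pixels, amid what is visible of it).
- cut_out(camera, thing): "pixels" (384x512 bool, what is visible of it) and "pixel" ([column, row] in pixels, amid what is visible of it).
The state is a dict: "t": time; "q": joint angles; "joint_vel": joint speeds; "joint_torque": joint torques, N m; "eef_pos": TCP position; "tool_rot": TCP orientation; "contact_force": force on the tool from outside, world axes, zero at the start; "torque": the same for the moment, N m; "gripper_width": opening from 0.0 (shut) to 1.0 (fully open); "grasp_force": force on a finger pad.
Only numpy, scipy, OpenCV 4.12 (cv2) and the standard library are available. Lean on these libraries where they do the work, as an engineer would, in place of code of your own. Each camera call takes 0.05 s, during which the arm holds its last target. There are 200 camera calls.

## Working session

There is one attempt and no reset: what is moved stays moved. The work goes in short steps, Python scripts to look and compute and a shell command to move; the robot and the scene stay as the last step left them, time stands still between calls to the robot, and variables do not carry over. Pictures are saved under pics/ and viewed, at most 10 in all, crops included, and the job is handed in when it is done.

```bash
mkdir -p pics
cat > h.py <<'E'
import numpy as np, cv2
from station import telemetry, viewer, job, search_frame, cut_out
def ray(c,px):
    u=np.array([(px[0]-c['cx'])/c['fx'],(px[1]-c['cy'])/c['fy']]);s=u.copy()
    for _ in range(20): s=u/(1+c['k1']*(s@s))
    d=np.array(c['rotation'])@np.array([s[0],-s[1],-1]); return np.array(c['origin']),d
def at(c,px,z):
    o,d=ray(c,px); return o+d*(z-o[2])/d[2]
E
python3 - <<'E'
from h import *
ims={}
for n in ['top','scene']:
    c=viewer.read_camera(n); cv2.imwrite(f'pics/{n}0.png',cv2.cvtColor(c['img'],cv2.COLOR_RGB2BGR))
    print(n,np.round(c['origin'],3),np.round(c['rotation'],3).tolist(),c['fx'],c['k1'])
    for t,z in [('lamp_key_top',.089),('bar_key_top',.059),('square_key_top',.074),('lamp_unit',.05),('stage_console',.04),('camera_unit',.05)]:
        for r in search_frame(n,t)[:4]: print(t,round(r['score'],2),np.round(r['pixel']),np.round(at(c,r['pixel'],z),3))
o=telemetry.get_obs();print(o)
E
```

```text
top [0.389 0.12  1.523] [0.711, 0.043, -0.033, -0.701] 407.8529535098501 0.01587033387112271Traceback (most recent call last):
  File "<stdin>", line 7, in <module>
  File "h.py", line 8, in at
    o,d=ray(c,px); return o+d*(z-o[2])/d[2]
        ~~~^^^^^^
  File "h.py", line 6, in ray
    d=np.array(c['rotation'])@np.array([s[0],-s[1],-1]); return np.array(c['origin']),d
      ~~~~~~~~~~~~~~~~~~~~~~~^~~~~~~~~~~~~~~~~~~~~~~~~~
ValueError: matmul: Input operand 1 has a mismatch in its core dimension 0, with gufunc signature (n?,k),(k,m?)->(n?,m?) (size 3 is different from 4)
```

View pics/top0.png

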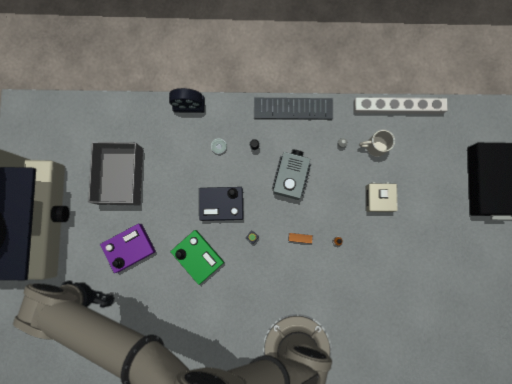

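The top picture shows the lamp supply at (291,176) with its key at (290,184). The dark console is at (221,204), with its bar key at (211,212) and park key at (234,211). The camera unit is at (382,198), and the green and purple boxes are the decoys. The rotation is a quaternion, so I'll fix the helper.

```bash
sed -i "s/d=np.array(c\['rotation'\])@/d=R(c['rotation'])@/" h.py
cat >> h.py <<'E'
from scipy.spatial.transform import Rotation as Ro
def R(q): return Ro.from_quat(np.roll(q,-1)).as_matrix()
E
python3 - <<'E'
from h import *
for n in ['top','scene']:
    c=viewer.read_camera(n); cv2.imwrite(f'pics/{n}1.png',cv2.cvtColor(c['img'],cv2.COLOR_RGB2BGR))
    if n=='top': cv2.imwrite('pics/crop1.png',cv2.resize(cv2.cvtColor(c['img'][140:260,190:410],cv2.COLOR_RGB2BGR),None,fx=3.6,fy=3.6,interpolation=cv2.INTER_CUBIC))
    print(n,np.round(c['origin'],3))
    for t,z in [('lamp_key_top',.089),('bar_key_top',.059),('square_key_top',.074),('lamp_unit',.05),('stage_console',.04),('camera_unit',.05)]:
        for r in search_frame(n,t)[:4]: print(t,round(r['score'],2),np.round(r['pixel'],1),np.round(at(c,r['pixel'],z),3))
o=telemetry.get_obs();print({k:np.round(v,3).tolist() for k,v in o.items()}, R(o['tool_rot']).round(3))
E
```

```text
top [0.389 0.12  1.523]
bar_key_top 0.55 [129.8 234.3] [0.4   0.602 0.059]
bar_key_top 0.44 [212.1 209.2] [0.495 0.309 0.059]
lamp_unit 0.9 [290.4 174.7] [0.626 0.028 0.05 ]
stage_console 0.95 [198.7 252.6] [0.339 0.356 0.04 ]
stage_console 0.79 [219.  205.3] [0.511 0.287 0.04 ]
stage_console 0.63 [379.4 193.2] [ 0.563 -0.297  0.04 ]
stage_console 0.61 [124.2 246. ] [0.358 0.626 0.04 ]
camera_unit 0.93 [381.  197.1] [ 0.548 -0.3    0.05 ]
camera_unit 0.17 [211.  208.1] [0.499 0.315 0.05 ]
scene [ 1.49  -0.155  1.115]
lamp_key_top 0.65 [227.4 214. ] [0.599 0.031 0.089]
lamp_key_top 0.53 [107.1 231.8] [ 0.573 -0.305  0.089]
bar_key_top 0.73 [229.  216.6] [0.584 0.038 0.059]
bar_key_top 0.59 [304.  178.1] [0.489 0.309 0.059]
bar_key_top 0.55 [375.7 142.1] [0.388 0.609 0.059]
bar_key_top 0.5 [288.3 145.5] [0.324 0.312 0.059]
square_key_top 0.48 [109.3 231.5] [ 0.56  -0.301  0.074]
lamp_unit 0.77 [230.  230.9] [0.63  0.029 0.05 ]
lamp_unit 0.73 [283.9 253.4] [0.749 0.154 0.05 ]
stage_console 0.82 [300.1 148.4] [0.329 0.355 0.04 ]
stage_console 0.81 [299.  192.6] [0.529 0.279 0.04 ]
camera_unit 0.57 [110.6 239.6] [ 0.57  -0.303  0.05 ]
{'t': 0.8, 'q': [-1.34, 0.477, 0.022, 1.555, -0.012, 1.109, -0.083], 'joint_vel': [0.0, 0.002, 0.001, -0.0, 0.0, -0.001, -0.0], 'joint_torque': [0.0, -59.627, 1.606, -28.153, 0.013, 0.002, 0.0], 'eef_pos': [0.224, 0.637, 0.231], 'tool_rot': [-0.0, 0.169, 0.986, 0.0], 'contact_force': [0.314, 0.176, 0.197], 'torque': [-0.025, -0.008, -0.035], 'grasp_force': 0.0, 'gripper_width': 1.003} [[-0.943  0.332  0.   ]
 [ 0.332  0.943  0.   ]
 [ 0.     0.    -1.   ]]
```

View pics/scene1.png

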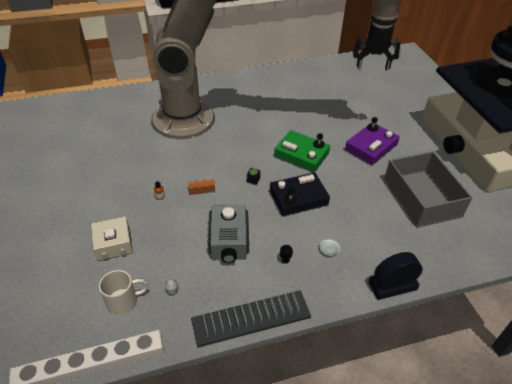

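View pics/crop1.png

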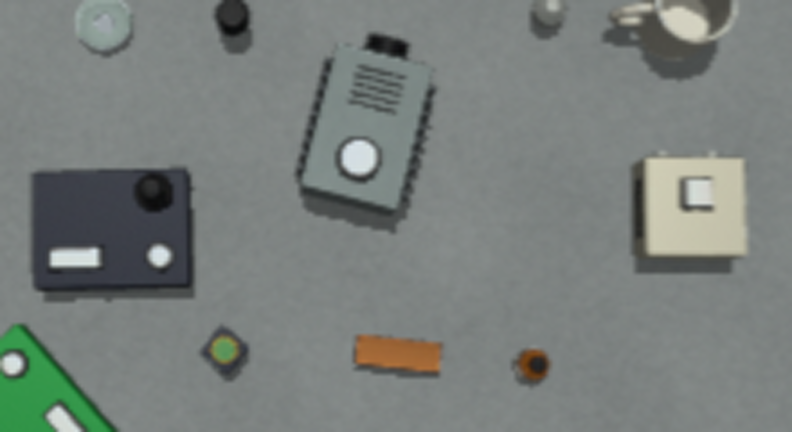

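The scene picture confirms the layout: lamp key near (228,213), bar key near (306,179) and square key near (110,234). The crop shows all three white key tops clearly, so I'll take refined centroids from both cameras.

Run:
```python
from h import *
P={'lamp':((289,183.5),(228,213),.089),'bar':((210.5,211.3),(306,179),.059),'sq':((384,193.5),(109.5,234),.074)}
cs={n:viewer.read_camera(n) for n in ['top','scene']}
o=telemetry.get_obs();Rt=R(o['tool_rot']);p0=np.array(o['eef_pos'])
for k,(a,b,z) in P.items():
    L=[]
    for n,px in zip(cs,(a,b)):
        c=cs[n];g=c['img'].min(2).astype(float);r=10
        x0,y0=int(px[0])-r,int(px[1])-r;w=g[y0:y0+2*r+1,x0:x0+2*r+1]
        m=(w>(205 if k=='sq' else 150)).astype(np.uint8)
        _,lab,st,ce=cv2.connectedComponentsWithStats(m);
        i=1+np.argmin(np.hypot(*(ce[1:]-r).T)) ; q=ce[i]+[x0,y0]
        L.append(ray(c,q)); print(k,n,q.round(1),st[i][4],at(c,q,z).round(4),w.max())
    A=np.column_stack([L[0][1],-L[1][1]]);t=np.linalg.lstsq(A,L[1][0]-L[0][0],rcond=None)[0]
    print(' tri',(L[0][0]+t[0]*L[0][1]).round(4),(L[1][0]+t[1]*L[1][1]).round(4))
```

```text
lamp top [289.2 183.2] 71 [0.589  0.0343 0.089 ] 212.0
lamp scene [228.  211.4] 86 [0.5893 0.0348 0.089 ] 192.0
 tri [0.589  0.0342 0.0888] [0.5891 0.0348 0.0888]
bar top [210.2 211.1] 63 [0.4879 0.316  0.059 ] 212.0
bar scene [306.5 177.7] 54 [0.4899 0.3168 0.059 ] 191.0
 tri [0.488  0.3163 0.0572] [0.4884 0.3175 0.0574]
sq top [383.4 192.9] 19 [ 0.5606 -0.3015  0.074 ] 211.0Traceback (most recent call last):
  File "<stdin>", line 12, in <module>
    return _wrapfunc(a, 'argmin', axis=axis, out=out, **kwds)
    return bound(*args, **kwds)
ValueError: attempt to get argmin of an empty sequence
```

```bash
python3 -m crank '[{"delta_rot":[0,0,0],"xyz":[-0.01,-0.008,0],"fingers":1},{"delta_rot":[0,0,0],"xyz":[-0.03,-0.025,0],"fingers":1},{"delta_rot":[0,0,0],"xyz":[-0.06,-0.05,0],"fingers":1},{"delta_rot":[0,0,0],"xyz":[-0.09,-0.075,0],"fingers":1},{"delta_rot":[0,0,0],"xyz":[-0.12,-0.1,0],"fingers":1},{"delta_rot":[0,0,0],"xyz":[-0.15,-0.125,0],"fingers":1},{"delta_rot":[0,0,0],"xyz":[-0.18,-0.15,0],"fingers":1},{"delta_rot":[0,0,0],"xyz":[-0.21,-0.175,0],"fingers":1},{"delta_rot":[0,0,0],"xyz":[-0.24,-0.2,0],"fingers":1},{"delta_rot":[0,0,0],"xyz":[-0.27,-0.222,0],"fingers":1}]' 20
python3 -m crank '[{"delta_rot":[0,0,0],"xyz":[-0.03,-0.025,0],"fingers":1},{"delta_rot":[0,0,0],"xyz":[-0.06,-0.05,0],"fingers":1},{"delta_rot":[0,0,0],"xyz":[-0.09,-0.075,0],"fingers":1},{"delta_rot":[0,0,0],"xyz":[-0.12,-0.1,0],"fingers":1},{"delta_rot":[0,0,0],"xyz":[-0.15,-0.125,0],"fingers":1},{"delta_rot":[0,0,0],"xyz":[-0.18,-0.15,0],"fingers":1},{"delta_rot":[0,0,0],"xyz":[-0.21,-0.175,0.02],"fingers":1},{"delta_rot":[0,0,0],"xyz":[-0.24,-0.2,0.04],"fingers":1},{"delta_rot":[0,0,0],"xyz":[-0.265,-0.218,0.06],"fingers":1},{"delta_rot":[0,0,0],"xyz":[-0.274,-0.225,0.07],"fingers":1}]'
python3 -c "
from h import *
o=telemetry.get_obs();print(o['t'],o['eef_pos'],R(o['tool_rot']).T@([.589,.0345,.089]-np.array(o['eef_pos'])),R(o['tool_rot']).round(3),o['gripper_width'])"
```

```text
t: 1.9
eef_pos: [0.406, 0.3347, 0.2315]
tool_rot: [0.0, 0.169, 0.986, 0.0]
contact_force: [0.0, 1.6, -0.8]
gripper_width: 0.003
grasp_force: 0.0
t: 2.9
eef_pos: [0.5889, 0.0294, 0.1599]
tool_rot: [-0.0, 0.171, 0.985, -0.001]
contact_force: [-0.8, -1.2, 0.4]
gripper_width: 0.002
grasp_force: 0.0
2.9 [0.58887209 0.02944351 0.15988265] [0.00155669 0.00497242 0.07087161] [[-0.941  0.337 -0.001]
 [ 0.337  0.941 -0.002]
 [ 0.    -0.002 -1.   ]] 0.002157749405435554
```

```bash
python3 -m crank '[{"delta_rot":[0,0,0],"xyz":[0,0,0.01],"fingers":1},{"delta_rot":[0,0,0],"xyz":[0,0,0.025],"fingers":1},{"delta_rot":[0,0,0],"xyz":[0,0,0.038],"fingers":1},{"delta_rot":[0,0,0],"xyz":[0,0,0.047],"fingers":1},{"delta_rot":[0,0,0],"xyz":[0,0,0.053],"fingers":1},{"delta_rot":[0,0,0],"xyz":[0,0,0.057],"fingers":1},{"delta_rot":[0,0,0],"xyz":[0,0,0.06],"fingers":1},{"delta_rot":[0,0,0],"xyz":[0,0,0.062],"fingers":1},{"delta_rot":[0,0,0],"xyz":[0,0,0.062],"fingers":1}]'
python3 -c "
from h import *
c=viewer.read_camera('scene')
cv2.imwrite('pics/s2.png',cv2.resize(cv2.cvtColor(c['img'][150:280,160:300],cv2.COLOR_RGB2BGR),None,fx=4,fy=4,interpolation=cv2.INTER_CUBIC))
o=telemetry.get_obs();print(o['t'],o['eef_pos'],o['contact_force'])"
```

```text
t: 3.8
eef_pos: [0.5889, 0.0342, 0.0993]
tool_rot: [0.0, 0.169, 0.986, 0.0]
contact_force: [0.2, -0.1, 0.1]
gripper_width: -0.002
grasp_force: 0.0
3.85 [0.58898172 0.03421315 0.09945433] [-0.22846361 -0.10214526  0.22137197]
```

View pics/s2.png

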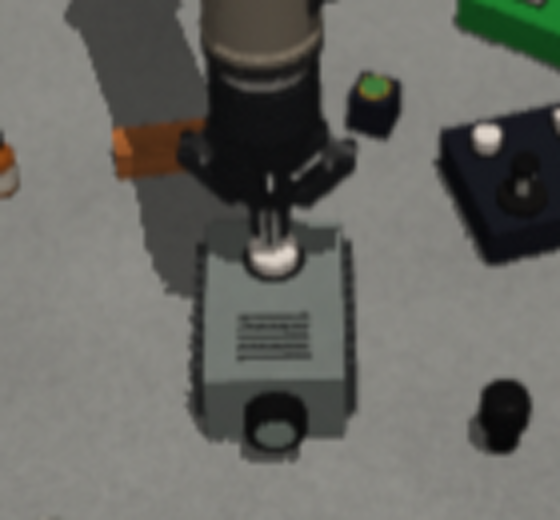

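The crop shows the shut fingertips right over the white lamp key at about (272,245). Next is the slow press at about 15 mm/s.

```bash
python3 -m crank '[{"delta_rot":[0,0,0],"xyz":[0,0,0.0015],"fingers":1},{"delta_rot":[0,0,0],"xyz":[0,0,0.003],"fingers":1},{"delta_rot":[0,0,0],"xyz":[0,0,0.0045],"fingers":1},{"delta_rot":[0,0,0],"xyz":[0,0,0.006],"fingers":1},{"delta_rot":[0,0,0],"xyz":[0,0,0.0075],"fingers":1},{"delta_rot":[0,0,0],"xyz":[0,0,0.009],"fingers":1},{"delta_rot":[0,0,0],"xyz":[0,0,0.0105],"fingers":1},{"delta_rot":[0,0,0],"xyz":[0,0,0.012],"fingers":1},{"delta_rot":[0,0,0],"xyz":[0,0,0.0135],"fingers":1},{"delta_rot":[0,0,0],"xyz":[0,0,0.015],"fingers":1}]'
```

```text
t: 4.85
eef_pos: [0.5889, 0.0342, 0.0843]
tool_rot: [0.0, 0.169, 0.986, 0.0]
contact_force: [-0.9, -0.3, 3.1]
gripper_width: -0.003
grasp_force: 1.4
```

```bash
python3 -m crank '[{"delta_rot":[0,0,0],"xyz":[0,0,0.0015],"fingers":1},{"delta_rot":[0,0,0],"xyz":[0,0,0.003],"fingers":1},{"delta_rot":[0,0,0],"xyz":[0,0,0.0045],"fingers":1},{"delta_rot":[0,0,0],"xyz":[0,0,0.0055],"fingers":1},{"delta_rot":[0,0,0],"xyz":[0,0,0.0065],"fingers":1},{"delta_rot":[0,0,0],"xyz":[0,0,0.0065],"fingers":1}]'
```

```text
t: 5.45
eef_pos: [0.5889, 0.0343, 0.0781]
tool_rot: [0.0, 0.169, 0.986, 0.0]
contact_force: [-3.1, -0.3, 6.8]
gripper_width: -0.002
grasp_force: 3.7
```

```bash
python3 -m crank '[{"delta_rot":[0,0,0],"xyz":[0,0,-0.0015],"fingers":1},{"delta_rot":[0,0,0],"xyz":[0,0,-0.003],"fingers":1},{"delta_rot":[0,0,0],"xyz":[0,0,-0.006],"fingers":1},{"delta_rot":[0,0,0],"xyz":[0,0,-0.015],"fingers":1},{"delta_rot":[0,0,0],"xyz":[0,0,-0.03],"fingers":1},{"delta_rot":[0,0,0],"xyz":[0,0,-0.05],"fingers":1},{"delta_rot":[0,0,0],"xyz":[0,0,-0.075],"fingers":1},{"delta_rot":[0,0,0],"xyz":[0.01,0.0123,-0.09],"fingers":1},{"delta_rot":[0,0,0],"xyz":[0.026,0.032,-0.092],"fingers":1},{"delta_rot":[0,0,0],"xyz":[0.045,0.055,-0.092],"fingers":1}]'
python3 -m crank '[{"delta_rot":[0,0,0],"xyz":[0.022,0.027,0],"fingers":1},{"delta_rot":[0,0,0],"xyz":[0.044,0.054,0],"fingers":1},{"delta_rot":[0,0,0],"xyz":[0.066,0.081,0],"fingers":1},{"delta_rot":[0,0,0],"xyz":[0.088,0.108,0],"fingers":1},{"delta_rot":[0,0,0],"xyz":[0.11,0.135,0],"fingers":1},{"delta_rot":[0,0,0],"xyz":[0.127,0.156,0],"fingers":1},{"delta_rot":[0,0,0],"xyz":[0.138,0.17,0],"fingers":1},{"delta_rot":[0,0,0],"xyz":[0.144,0.177,0.01],"fingers":1},{"delta_rot":[0,0,0],"xyz":[0.144,0.177,0.03],"fingers":1},{"delta_rot":[0,0,0],"xyz":[0.144,0.177,0.05],"fingers":1}]'
python3 -c "
from h import *
c=viewer.read_camera('top');d=viewer.read_camera('scene')
f=lambda i:cv2.resize(cv2.cvtColor(i,cv2.COLOR_RGB2BGR),(390,390),interpolation=cv2.INTER_CUBIC)
cv2.imwrite('pics/s3.png',np.hstack([f(c['img'][150:250,240:340]),f(d['img'][130:230,250:350])]))
o=telemetry.get_obs();print(o['t'],o['eef_pos'],o['contact_force'], R(o['tool_rot']).T@([.4882,.3165,.059]-np.array(o['eef_pos'])))
q=np.array([289.2,183.2])
"
```

```text
t: 6.45
eef_pos: [0.5656, 0.1009, 0.1721]
tool_rot: [0.002, 0.17, 0.985, 0.001]
contact_force: [-0.2, 1.0, -1.1]
gripper_width: 0.0
grasp_force: 0.0
t: 7.45
eef_pos: [0.4881, 0.3157, 0.1196]
tool_rot: [0.001, 0.169, 0.986, 0.0]
contact_force: [-0.6, 0.3, -1.8]
gripper_width: 0.002
grasp_force: 0.0
7.55 [0.4863268  0.3139267  0.11746422] [-0.24401995  0.10796619 -0.20143048] [-0.001034    0.00331616  0.05844767]
```

View pics/s3.png

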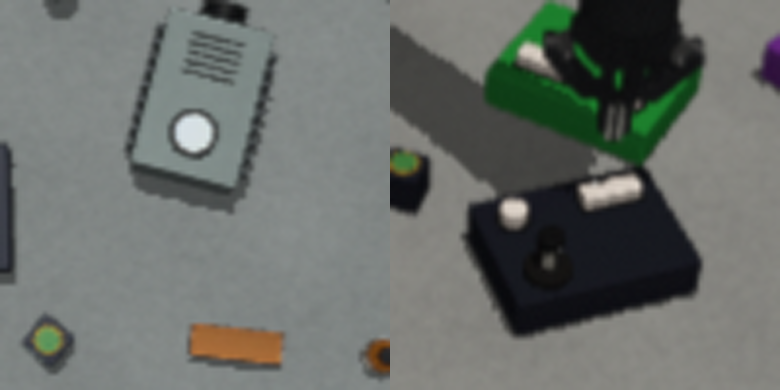

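The left half shows the lamp supply unmoved, with its key at (193,132). The right half shows the fingers above the bar key at (610,190). Going down.

```bash
python3 -m crank '[{"delta_rot":[0,0,0],"xyz":[0,0,0.006],"fingers":1},{"delta_rot":[0,0,0],"xyz":[0,0,0.018],"fingers":1},{"delta_rot":[0,0,0],"xyz":[0,0,0.03],"fingers":1},{"delta_rot":[0,0,0],"xyz":[0,0,0.039],"fingers":1},{"delta_rot":[0,0,0],"xyz":[0,0,0.045],"fingers":1},{"delta_rot":[0,0,0],"xyz":[0,0,0.049],"fingers":1},{"delta_rot":[0,0,0],"xyz":[0,0,0.051],"fingers":1},{"delta_rot":[0,0,0],"xyz":[0,0,0.052],"fingers":1},{"delta_rot":[0,0,0],"xyz":[0,0,0.052],"fingers":1}]'
python3 -c "
from h import *
d=viewer.read_camera('scene')
f=lambda i:cv2.resize(cv2.cvtColor(i,cv2.COLOR_RGB2BGR),(500,500),interpolation=cv2.INTER_CUBIC)
cv2.imwrite('pics/s4.png',f(d['img'][130:230,250:350]))
"
```

```text
t: 8.45
eef_pos: [0.4878, 0.316, 0.068]
tool_rot: [0.0, 0.169, 0.986, 0.0]
contact_force: [0.2, 0.2, 0.3]
gripper_width: -0.003
grasp_force: 0.0
```

View pics/s4.png

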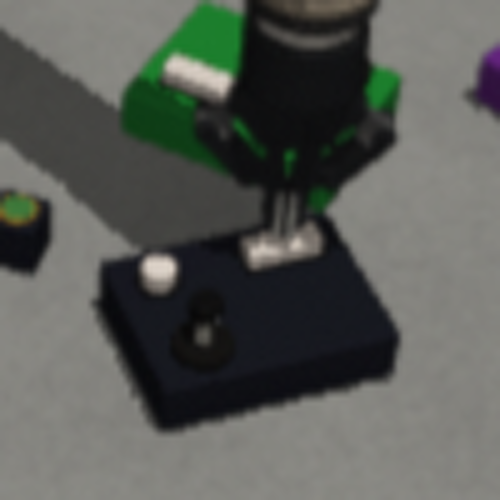

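The tip sits centred above the bar key at (283,240). Pressing.

```bash
python3 -m crank '[{"delta_rot":[0,0,0],"xyz":[0,0,0.0015],"fingers":1},{"delta_rot":[0,0,0],"xyz":[0,0,0.003],"fingers":1},{"delta_rot":[0,0,0],"xyz":[0,0,0.0045],"fingers":1},{"delta_rot":[0,0,0],"xyz":[0,0,0.006],"fingers":1},{"delta_rot":[0,0,0],"xyz":[0,0,0.0075],"fingers":1},{"delta_rot":[0,0,0],"xyz":[0,0,0.009],"fingers":1},{"delta_rot":[0,0,0],"xyz":[0,0,0.0105],"fingers":1},{"delta_rot":[0,0,0],"xyz":[0,0,0.012],"fingers":1},{"delta_rot":[0,0,0],"xyz":[0,0,0.0135],"fingers":1},{"delta_rot":[0,0,0],"xyz":[0,0,0.015],"fingers":1}]'
python3 -m crank '[{"delta_rot":[0,0,0],"xyz":[0,0,0.0015],"fingers":1},{"delta_rot":[0,0,0],"xyz":[0,0,0.003],"fingers":1},{"delta_rot":[0,0,0],"xyz":[0,0,0.004],"fingers":1},{"delta_rot":[0,0,0],"xyz":[0,0,0.005],"fingers":1},{"delta_rot":[0,0,0],"xyz":[0,0,0.0055],"fingers":1},{"delta_rot":[0,0,0],"xyz":[0,0,0.0055],"fingers":1}]'
```

```text
t: 9.5
eef_pos: [0.4877, 0.3159, 0.0528]
tool_rot: [-0.0, 0.169, 0.986, 0.0]
contact_force: [-0.9, 0.3, 3.2]
gripper_width: 0.001
grasp_force: 1.4
t: 10.1
eef_pos: [0.4878, 0.3159, 0.0477]
tool_rot: [-0.0, 0.169, 0.986, 0.0]
contact_force: [-2.0, -1.9, 8.2]
gripper_width: -0.001
grasp_force: 4.0
```

```bash
python3 -m crank '[{"delta_rot":[0,0,0],"xyz":[0,0,-0.0015],"fingers":1},{"delta_rot":[0,0,0],"xyz":[0,0,-0.003],"fingers":1},{"delta_rot":[0,0,0],"xyz":[0,0,-0.006],"fingers":1},{"delta_rot":[0,0,0],"xyz":[0,0,-0.015],"fingers":1},{"delta_rot":[0,0,0],"xyz":[0,0,-0.03],"fingers":1},{"delta_rot":[0,0,0],"xyz":[0,0,-0.055],"fingers":1},{"delta_rot":[0,0,0],"xyz":[0,0,-0.08],"fingers":1},{"delta_rot":[0,0,0],"xyz":[0,0,-0.105],"fingers":1},{"delta_rot":[0,0,0],"xyz":[-0.004,-0.009,-0.119],"fingers":1},{"delta_rot":[0,0,0],"xyz":[-0.013,-0.027,-0.122],"fingers":1}]'
python3 -m crank '[{"delta_rot":[0,0,0],"xyz":[-0.014,-0.028,0],"fingers":1},{"delta_rot":[0,0,0],"xyz":[-0.028,-0.057,0],"fingers":1},{"delta_rot":[0,0,0],"xyz":[-0.042,-0.086,0],"fingers":1},{"delta_rot":[0,0,0],"xyz":[-0.056,-0.115,0],"fingers":1},{"delta_rot":[0,0,0],"xyz":[-0.07,-0.143,0],"fingers":1},{"delta_rot":[0,0,0],"xyz":[-0.084,-0.172,0],"fingers":1},{"delta_rot":[0,0,0],"xyz":[-0.098,-0.2,0],"fingers":1},{"delta_rot":[0,0,0],"xyz":[-0.112,-0.229,0],"fingers":1},{"delta_rot":[0,0,0],"xyz":[-0.126,-0.258,0],"fingers":1},{"delta_rot":[0,0,0],"xyz":[-0.14,-0.286,0],"fingers":1}]'
python3 -m crank '[{"delta_rot":[0,0,0],"xyz":[-0.014,-0.028,0],"fingers":1},{"delta_rot":[0,0,0],"xyz":[-0.028,-0.057,0],"fingers":1},{"delta_rot":[0,0,0],"xyz":[-0.042,-0.086,0],"fingers":1},{"delta_rot":[0,0,0],"xyz":[-0.056,-0.115,0],"fingers":1},{"delta_rot":[0,0,0],"xyz":[-0.07,-0.143,0],"fingers":1},{"delta_rot":[0,0,0],"xyz":[-0.084,-0.172,0],"fingers":1},{"delta_rot":[0,0,0],"xyz":[-0.098,-0.2,0],"fingers":1},{"delta_rot":[0,0,0],"xyz":[-0.11,-0.226,0],"fingers":1},{"delta_rot":[0,0,0],"xyz":[-0.118,-0.241,0],"fingers":1},{"delta_rot":[0,0,0],"xyz":[-0.12,-0.246,0],"fingers":1}]'
python3 -m crank '[{"delta_rot":[0,0,0],"xyz":[0,0,0.01],"fingers":1},{"delta_rot":[0,0,0],"xyz":[0,0,0.03],"fingers":1},{"delta_rot":[0,0,0],"xyz":[0,0,0.05],"fingers":1},{"delta_rot":[0,0,0],"xyz":[0,0,0.065],"fingers":1},{"delta_rot":[0,0,0],"xyz":[0,0,0.075],"fingers":1},{"delta_rot":[0,0,0],"xyz":[0,0,0.081],"fingers":1},{"delta_rot":[0,0,0],"xyz":[0,0,0.084],"fingers":1},{"delta_rot":[0,0,0],"xyz":[0,0,0.085],"fingers":1},{"delta_rot":[0,0,0],"xyz":[0,0,0.085],"fingers":1}]'
python3 -c "
from h import *
d=viewer.read_camera('scene');c=viewer.read_camera('top')
f=lambda i:cv2.resize(cv2.cvtColor(i,cv2.COLOR_RGB2BGR),(390,390),interpolation=cv2.INTER_CUBIC)
cv2.imwrite('pics/s5.png',np.hstack([f(c['img'][165:245,180:260]),f(d['img'][190:270,70:150])]))
o=telemetry.get_obs();print(R(o['tool_rot']).T@([.56,-.302,.074]-np.array(o['eef_pos'])))
"
```

```text
t: 11.1
eef_pos: [0.4917, 0.2876, 0.172]
tool_rot: [0.001, 0.167, 0.986, 0.002]
contact_force: [1.0, -0.1, 0.8]
gripper_width: 0.001
grasp_force: 0.0
t: 12.1
eef_pos: [0.5274, -0.0324, 0.1697]
tool_rot: [-0.0, 0.169, 0.986, -0.0]
contact_force: [0.3, 0.0, 0.3]
gripper_width: -0.001
grasp_force: 0.0
t: 13.1
eef_pos: [0.5586, -0.3045, 0.1695]
tool_rot: [0.0, 0.17, 0.985, -0.0]
contact_force: [-0.8, -0.0, -0.9]
gripper_width: 0.0
grasp_force: 0.0
t: 14.0
eef_pos: [0.5597, -0.3023, 0.0848]
tool_rot: [0.0, 0.169, 0.986, -0.0]
contact_force: [-0.3, -0.2, -0.1]
gripper_width: 0.0
grasp_force: 0.0
[-0.00014309  0.0004078   0.01088163]
```

View pics/s5.png

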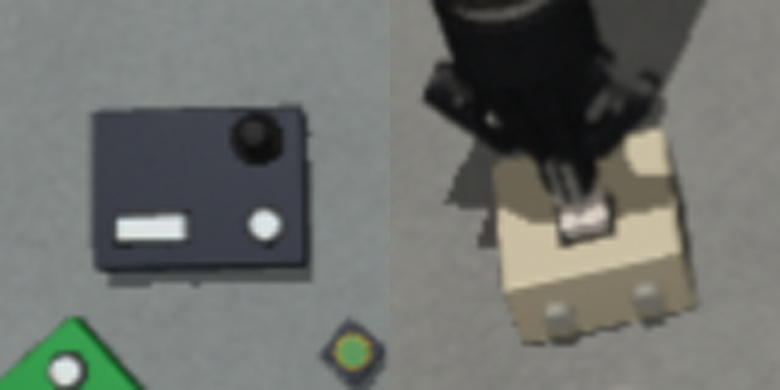

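The console stands where it was (left half), and the tip is right above the square key at (585,215) (right half). Pressing from 0.085 to 0.0625.

```bash
python3 -m crank '[{"delta_rot":[0,0,0],"xyz":[0,0,0.0015],"fingers":1},{"delta_rot":[0,0,0],"xyz":[0,0,0.003],"fingers":1},{"delta_rot":[0,0,0],"xyz":[0,0,0.0045],"fingers":1},{"delta_rot":[0,0,0],"xyz":[0,0,0.006],"fingers":1},{"delta_rot":[0,0,0],"xyz":[0,0,0.0075],"fingers":1},{"delta_rot":[0,0,0],"xyz":[0,0,0.009],"fingers":1},{"delta_rot":[0,0,0],"xyz":[0,0,0.0105],"fingers":1},{"delta_rot":[0,0,0],"xyz":[0,0,0.012],"fingers":1},{"delta_rot":[0,0,0],"xyz":[0,0,0.0135],"fingers":1},{"delta_rot":[0,0,0],"xyz":[0,0,0.015],"fingers":1}]'
python3 -m crank '[{"delta_rot":[0,0,0],"xyz":[0,0,0.0015],"fingers":1},{"delta_rot":[0,0,0],"xyz":[0,0,0.003],"fingers":1},{"delta_rot":[0,0,0],"xyz":[0,0,0.0045],"fingers":1},{"delta_rot":[0,0,0],"xyz":[0,0,0.006],"fingers":1},{"delta_rot":[0,0,0],"xyz":[0,0,0.007],"fingers":1},{"delta_rot":[0,0,0],"xyz":[0,0,0.007],"fingers":1}]'
```

```text
t: 15.1
eef_pos: [0.5594, -0.3021, 0.0694]
tool_rot: [0.0, 0.169, 0.986, 0.0]
contact_force: [-1.2, 1.1, 2.4]
gripper_width: -0.003
grasp_force: 1.4
t: 15.7
eef_pos: [0.5594, -0.3021, 0.0627]
tool_rot: [0.0, 0.169, 0.986, 0.0]
contact_force: [-2.0, 1.9, 8.0]
gripper_width: -0.002
grasp_force: 4.0
```

Past the stop at 8 N. Lifting clear and checking.

```bash
python3 -m crank '[{"delta_rot":[0,0,0],"xyz":[0,0,-0.0015],"fingers":1},{"delta_rot":[0,0,0],"xyz":[0,0,-0.003],"fingers":1},{"delta_rot":[0,0,0],"xyz":[0,0,-0.006],"fingers":1},{"delta_rot":[0,0,0],"xyz":[0,0,-0.015],"fingers":1},{"delta_rot":[0,0,0],"xyz":[0,0,-0.03],"fingers":1},{"delta_rot":[0,0,0],"xyz":[0,0,-0.055],"fingers":1},{"delta_rot":[0,0,0],"xyz":[0,0,-0.085],"fingers":1},{"delta_rot":[0,0,0],"xyz":[0,0,-0.115],"fingers":1},{"delta_rot":[0,0,0],"xyz":[0,0,-0.13],"fingers":1},{"delta_rot":[0,0,0],"xyz":[0,0,-0.135],"fingers":1}]'
python3 -m crank '[{"delta_rot":[0,0,0],"xyz":[0,0,-0.01],"fingers":1},{"delta_rot":[0,0,0],"xyz":[0,0,-0.01],"fingers":1},{"delta_rot":[0,0,0],"xyz":[0,0,-0.01],"fingers":1},{"delta_rot":[0,0,0],"xyz":[0,0,-0.01],"fingers":1}]'
python3 -c "
from h import *
d=viewer.read_camera('scene')
cv2.imwrite('pics/s6.png',cv2.resize(cv2.cvtColor(d['img'][150:290,80:340],cv2.COLOR_RGB2BGR),None,fx=3,fy=3,interpolation=cv2.INTER_CUBIC))
"
```

```text
t: 16.7
eef_pos: [0.5603, -0.3026, 0.1998]
tool_rot: [0.002, 0.169, 0.986, -0.0]
contact_force: [-0.4, 1.7, -0.6]
gripper_width: -0.0
grasp_force: 0.0
t: 17.1
eef_pos: [0.5589, -0.3018, 0.2061]
tool_rot: [-0.001, 0.169, 0.986, 0.0]
contact_force: [-0.1, 0.2, 0.8]
gripper_width: -0.004
grasp_force: 0.0
```

View pics/s6.png

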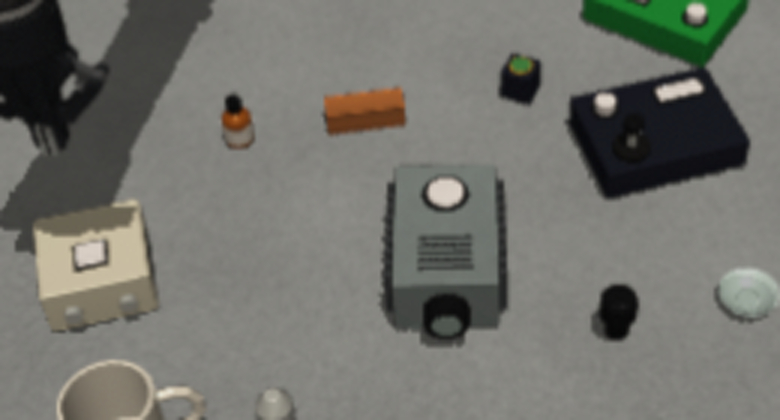

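The lamp key (445,192), bar key (680,90) and square key (90,254) all sit low in their cases. The park key (605,103) is still out, and nothing else has moved.

```bash
python3 -c "
from station import job
print(job.hand_in())"
```

```text
the job is handed in; nothing more can be done
None
```

I pressed the lamp, bar and square keys fully in, in that order and with 8.2 N at most in the force readings; the park key is still out, the hand is clear, and I handed the job in at about 17 s.

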